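# Clear the last vials out of a hand-indexed starwheel

## Task

The batch is finished and two vials are still in the starwheel: push the spokes of its hand wheel round with a fingertip, counter-clockwise seen from above, until both have been carried out into the discharge lane, where one vial stands already. Stop with a pocket of the wheel squarely at the mouth of the infeed lane, ready for the next batch. Push only on the hand wheel, gently and without gripping it, do not touch the vials or upset any of them, and leave the other things on the bench where they are.

Things in the scene. Friction and masses are not known exactly. Their poses are not given: they have to be found in the camera images.
- feeder: fixed aluminium bed of the starwheel, 160 (x) by 186 (y) mm; its top, the deck the vials stand on, is 12 mm above the table. Origin on the table right under the wheel's axis; z up. A grey outer rail, 24 mm high, goes round the wheel on the +y side like a U; the U's two legs are the lanes and run to -y. Feeder angles below count counter-clockwise from its +x axis
- infeed_mouth (a point): mouth of the empty infeed lane, on the deck 52 mm from the wheel's axis along the feeder's +x axis (feeder angle 0), marked by a dark scribed line. The infeed lane runs from here to -y of the feeder
- exit (a point): where vials leave the wheel, on the deck 52 mm from the wheel's axis along the feeder's -x axis (feeder angle 180 deg). The discharge lane runs from here straight to -y of the feeder, 22.5 mm wide inside, with a stop 91 mm along. The turning wheel pushes each vial into it, its centre about 34 mm along, by the time its pocket is 45 deg past this point
- starwheel: white starwheel 104 mm across, fixed to one shaft with a steel three-spoke hand wheel; origin on the upright axis at deck level, +x along spoke 0. Six pockets at 0, 60, .. 300 deg from +x, vials centred 52 mm from the axis. A pocket is squarely at the infeed mouth whenever starwheel x and feeder x differ by a multiple of 60 deg. Hub 36 mm in diameter, top 105 mm above the table
- wheel_turn (a joint): turning angle of starwheel and hand wheel, 0 at the start wherever the pockets stand, growing counter-clockwise seen from above. Held by friction (about 2 N at mid-spoke), it stays where it is left. Vials ride from feeder angle 0 by 90 (+y) to 180 deg. Do not turn it clockwise from its start; a small turn back after an overshoot is allowed
- spoke_0 (a point): middle of spoke 0, 55 mm from the wheel's axis, 92 mm above the table. Each spoke is a level round steel bar, 11 mm thick, straight out from the hub to a black ball 22 mm in diameter centred 86 mm from the axis. Nothing on the feeder is higher than 105 mm; the standing vials' tops are 58 mm above the table, 28 mm below the bars
- spoke_1 (a point): middle of spoke 1, the same, 120 deg counter-clockwise from spoke 0
- spoke_2 (a point): middle of spoke 2, the same, 240 deg counter-clockwise from spoke 0
- vial_a: glass vial with a cap, 20 mm in diameter, 46 mm tall, standing in a pocket of the starwheel at the start (or, as the three vials may change places, in the next pocket or in the discharge lane). Origin at the centre of its underside, z up.
- vial_b: vial of the same size; of the three vials two stand in neighbouring pockets of the wheel and one in the discharge lane
- vial_c: vial of the same size; see vial_a and vial_b
- carton: printed medicine carton lying beyond the open end of the lanes, 50x106x43 mm, loose; origin at the centre of its underside; leave alone
- tape: roll of tape lying flat left of the feeder, 92 mm across, 36 mm high, loose; leave alone
- stapler: stapler, 36x133x45 mm, loose, at the left; leave alone
- marker: felt marker, 136 mm long, lying at the right, loose; leave alone
- clip: black fold-back clip, 41x33x42 mm, loose, at the right; leave alone
- gel_bottle: pump bottle, 55 mm across and 149 mm high, loose, at the left behind the roll of tape; leave alone

How it is judged (in metres and radians):
At the end, for the whole second after the job is handed in: All three vials stand upright and still on the deck in the discharge lane, out of the wheel (centres at least 29 mm along the lane from the point where it leaves the wheel); the wheel is at rest with a pocket within about 6 deg of the infeed mouth (x of vial_a in the frame of feeder between -0.06 and -0.044 m and y of vial_a in the frame of feeder between -0.095 and -0.029 m and angle between each of vial_a, vial_b, vial_c's own z axis and vertical below 0.1 rad and height (world z) of each of vial_a, vial_b, vial_c below 0.018 m and linear speed of each of vial_a, vial_b, vial_c below 0.02 m/s and x of vial_b in the frame of feeder between -0.06 and -0.044 m and y of vial_b in the frame of feeder between -0.095 and -0.029 m and x of vial_c in the frame of feeder between -0.06 and -0.044 m and y of vial_c in the frame of feeder between -0.095 and -0.029 m and (angle between the x axis of starwheel and the x axis of feeder, either way round below 0.11 rad or angle between the x axis of starwheel and the x axis of feeder, either way round between 0.937198 and 1.1572 rad) and value of joint wheel_turn above 2.5 rad and velocity of joint wheel_turn between -0.05 and 0.05 rad/s); the robot touches nothing.
It fails at once if a vial was touched by the robot (contact force between any of the fingers, the arm and vial_a above 0.3 N or contact force between any of the fingers, the arm and vial_b above 0.3 N or contact force between any of the fingers, the arm and vial_c above 0.3 N).
It fails at once if a vial was tipped over or lifted off the deck (angle between any of vial_a, vial_b, vial_c's own z axis and vertical above 0.35 rad or height (world z) of any of vial_a, vial_b, vial_c above 0.027 m).
It fails at once if the wheel was turned the wrong way (clockwise) from its start (value of joint wheel_turn below -0.2 rad).
It fails at once if the hand wheel was gripped or forced (more than 20 N) (contact force between the fingers and starwheel above 20 N).
It fails at once if the bed was struck or a bystander was moved (distance of any of carton, tape, stapler, marker, clip, gel_bottle from where it was at the start of the episode above 0.02 m or contact force between the fingers and feeder above 5 N).
It also fails if it takes over 42 s, if anything falls off the work surface, if the arm or the gripper's body presses on something with over 40 N, if the wrist force passes 120 N, or if a joint passes its speed limit or range.

## Robot

A 7-joint arm with a two-finger parallel gripper is mounted at the origin on a cart in front of the work surface, level with it; the furniture and walls round the work are solid. World frame = base frame: x ahead of the robot, y to its left, z up, the work surface at z = 0. Lengths are in mm, angles in rad, forces in N, time in s.
With the tool pointing down it reaches from about 400 to 900 mm from the base axis. Payload 5.6 kg.
Tool frame: the origin (TCP) lies midway between the tips of the shut fingers; the grasp point (between the pads) lies 19 mm behind it; z points along the fingers, y is the direction in which the jaws open and shut (so a half turn about z gives the same grasp; the last joint's range is limited). The gripper opens to 92 mm and grips with 3 to 60 N. Pads are 20 mm wide; open, the fingers measure 128 mm over their backs; the gripper's body (75 mm by 189 mm) begins 69 mm behind the grasp point.
Start: joints at [1.159, 0.468, -0.012, 1.603, 0.006, 1.071, -0.056], TCP at [234.282, -606.318, 193.592] pointing down, gripper open.
Joint ranges: [-2.53, 2.53], [-0.31, 2.02], [-1.57, 1.55], [0.28, 2.44], [-1.29, 4.43], [0.15, 1.84], [-2.92, 2.92]. Speed limits (rad/s): [2.57, 2.57, 3.14, 3.14, 3.14, 3.14, 3.14].

## Interface

Orientations are given as a unit quaternion [w, x, y, z].
In Python, from rig import robot gives the robot as it stands.
- The arm moves only by the shell command python3 -m handwheel 'ROWS' [FORCE]. ROWS is JSON, a list of rows, each an object of numbers: "claw": the opening, from -1 (shut) to 1 (fully open); "tx", "ty", "tz": the shift along the world's x, y, z in mm; "rx", "ry", "rz": the turn, a rotation vector about the world's x, y, z in degrees. In form: [{"claw": .., "tx": .., "ty": .., "tz": .., "rx": .., "ry": .., "rz": ..}, ...]. A call has exactly 5 rows; each row shifts and turns the pose as measured when the row begins; what a row does not reach is not made up. A row lasts 1/12 s, in which the tool goes at most 41.7 mm and 7.16 degrees, less where a joint would pass 70% of its speed; a pose out of reach is approached as far as the arm can. A call with a gripper value outside its range is refused whole. The fingers move at their own pace and stop on an object; FORCE is the grip in N (left out, the last holds). Time passes only in rows, so rows that do not move let the fingers close, or fill a call up. It gives the time, the measured TCP pose, the force and the opening at its end, in the units of the state.
- robot.state(): the state, without advancing time (a new reading comes with each control period).
- robot.snapshot(name): name is "side" or "top" or "wrist"; returns the picture (480x640x3 uint8, red, green, blue); there is no depth.
- robot.get_calibration(name): a dict with "intrinsics" (3x3 intrinsics, pixels), "D" ([k1, k2, p1, p2, k3] as OpenCV has them; the pictures are not rectified), "rvec" (rotation vector, rad) and "tvec" (3), from world to camera coordinates, as OpenCV has them. Camera axes: x right, y down, z forward; pixel columns grow to the right and rows downward; lengths in mm; the calibration is good to about 2 mm. A picture is of the moment at which its call begins: read the wrist's pose just before it. get_calibration takes no time and is no camera call; for the wrist camera it gives the pose at the moment of the call.
- robot.finish_job(): hands the job in, once; it reports no verdict.
Trained networks look in the newest picture that a camera, given by its name, has taken for a name from the list of things; names that differ only in an ending like _2 or _b are one class to them, and where a whole thing is asked for, a point or a joint stands for the part that bears it (a point fixed in the world has none). Each returns a list of dicts, best first, with "score" (0 to 1); they miss things now and then, are a little off and sometimes report something else, mostly with a low value. They report only what shows in the picture. A call takes as long as a camera call.
- robot.find_in(camera, target): "box" ([left, top, right, bottom] in pixels, round what is visible of it).
- robot.landmark_of(camera, target): "pixel" ([row, column] in pixels: a listed point, or the origin of a listed thing).
The state is a dict: "time": time; "joint_pos": joint angles; "qd": joint speeds; "joint_torque": joint torques, N m; "tool_pos": TCP position; "ee_rot": TCP orientation; "contact_force": force on the tool from outside, world axes, zero at the start; "ft_torque": the same for the moment, N m; "opening": finger opening in mm.
Only numpy, scipy, OpenCV 4.12 (cv2) and the standard library are available. Lean on these libraries where they do the work, as an engineer would, in place of code of your own. Each camera call takes 0.05 s, during which the arm holds its last target.

## Working session

There is one attempt and no reset: what is moved stays moved. The work goes in short steps, Python scripts to look and compute and a shell command to move; the robot and the scene stay as the last step left them, time stands still between calls to the robot, and variables do not carry over. Pictures are saved under pics/ and viewed, and the job is handed in when it is done.

```bash
ls; mkdir -p pics
cat > h.py <<'E'
import numpy as np, cv2
from rig import robot
def snap(cam,fn):
    im=robot.snapshot(cam); cv2.imwrite('pics/'+fn,cv2.cvtColor(im,cv2.COLOR_RGB2BGR)); return im
def ray(cam,row,col,z,c=None):
    c=c or robot.get_calibration(cam)
    K=np.array(c['intrinsics'],float);D=np.array(c['D'],float)
    R,_=cv2.Rodrigues(np.array(c['rvec'],float));t=np.array(c['tvec'],float).reshape(3)
    u=cv2.undistortPoints(np.array([[[col,row]]],float),K,D).reshape(2)
    d=R.T@np.array([u[0],u[1],1]);o=-R.T@t
    return o+d*(z-o[2])/d[2]
def proj(cam,P,c=None):
    c=c or robot.get_calibration(cam)
    p,_=cv2.projectPoints(np.array(P,float).reshape(-1,3),np.array(c['rvec'],float),np.array(c['tvec'],float),np.array(c['intrinsics'],float),np.array(c['D'],float))
    return p.reshape(-1,2)
E
python3 - <<'E'
from h import *
s=robot.state();print(s['time'],s['tool_pos'],s['ee_rot'],s['opening'])
snap('top','t0.png');
hz=dict(feeder=0,infeed_mouth=12,exit=12,starwheel=12,spoke_0=92,spoke_1=92,spoke_2=92,vial_a=12)
for n,z in hz.items():
    for d in robot.landmark_of('top',n)[:4]: print('top',n,np.round(d['score'],2),np.round(d['pixel']),np.round(ray('top',*d['pixel'],z),1))
snap('side','s0.png')
print(robot.state()['time'])
E
```

```text
pics
0.0 [ 234.01298242 -605.77206118  192.66346227] [-8.34417983e-04  9.83056642e-01  1.83300006e-01 -2.23297067e-04] 92.07974592712031
top infeed_mouth 0.78 [259. 377.] [ 555.2 -189.7   12. ]
top exit 0.77 [295. 388.] [ 461.6 -217.1   12. ]
top exit 0.7 [290. 410.] [ 475.7 -272.6   12. ]
top starwheel 0.6 [280. 385.] [ 499.7 -210.    12. ]
top spoke_0 0.76 [289. 406.] [ 479.3 -250.    92. ]
top spoke_0 0.66 [290. 368.] [ 476.4 -159.5   92. ]
top spoke_0 0.64 [252. 241.] [564.8 148.   92. ]
top spoke_0 0.56 [254. 387.] [ 562.7 -205.2   92. ]
top spoke_1 0.76 [289. 406.] [ 479.3 -250.    92. ]
top spoke_1 0.66 [290. 368.] [ 476.4 -159.5   92. ]
top spoke_1 0.64 [252. 241.] [564.8 148.   92. ]
top spoke_1 0.56 [254. 387.] [ 562.7 -205.2   92. ]
top spoke_2 0.76 [289. 406.] [ 479.3 -250.    92. ]
top spoke_2 0.66 [290. 368.] [ 476.4 -159.5   92. ]
top spoke_2 0.64 [252. 241.] [564.8 148.   92. ]
top spoke_2 0.56 [254. 387.] [ 562.7 -205.2   92. ]
top vial_a 0.56 [272. 364.] [ 521.2 -155.4   12. ]
top vial_a 0.37 [295. 412.] [ 463.7 -280.2   12. ]
top vial_a 0.36 [290. 363.] [ 474.8 -153.2   12. ]
0.5
```

Run:
```python
import cv2
a=cv2.imread('pics/t0.png'); c=a[200:360,300:480]; cv2.imwrite('pics/t0c.png',cv2.resize(c,(675,600),interpolation=cv2.INTER_CUBIC))
```

```text
(no output)
```

View pics/t0.png

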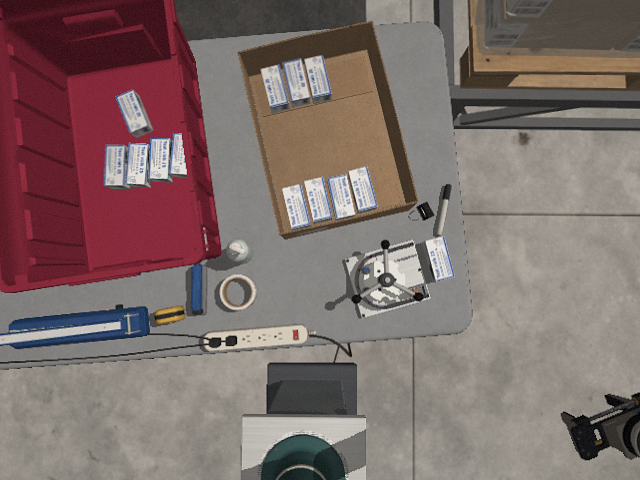

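View pics/t0c.png

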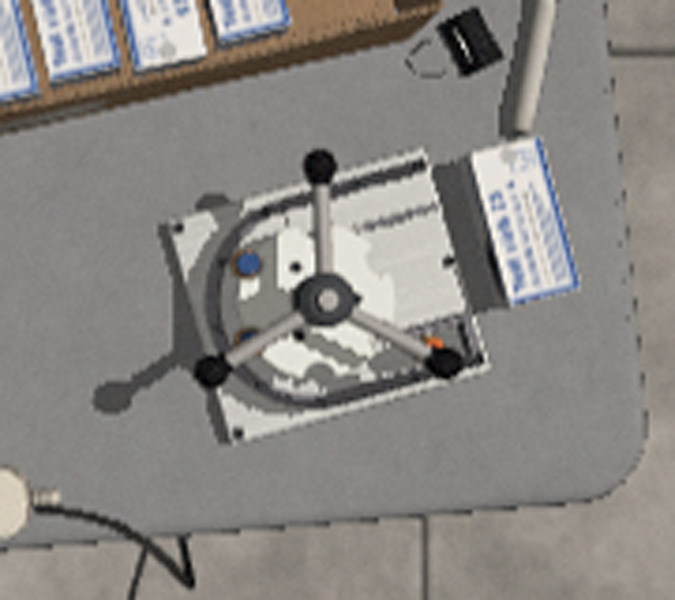

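View pics/s0.png

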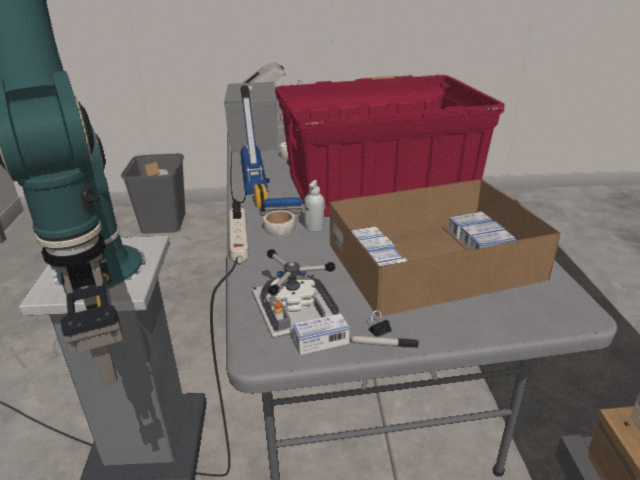

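Run:
```python
from h import *
f=lambda x,y,z:ray('top',200+y/3.75,300+x/3.75,z)
hub=f(327,300,105);print('hub',hub)
for n,p in dict(b0=(318,166),b1=(212,370),b2=(445,362)).items():
    q=f(*p,92);d=(q-hub)[:2];print(n,q,np.hypot(*d),np.degrees(np.arctan2(d[1],d[0])))
for n,p in dict(va=(247,264),vb=(247,340),vc=(435,342)).items():
    q=f(*p,58);d=(q-hub)[:2];print(n,q,np.hypot(*d),np.degrees(np.arctan2(d[1],d[0])))
# bed corners z=12
for p in [(165,226),(230,440),(488,368),(424,152)]: print('corner',f(*p,12))
print(robot.get_calibration('wrist'))
```

```text
hub [ 500.42806509 -203.07585719  105.        ]
b0 [ 586.40049745 -199.24115846   92.        ] 86.05791097632806 2.553917744930195
b1 [ 455.52269039 -131.38378172   92.        ] 84.59460007356383 122.06157024300974
b2 [ 461.44061841 -279.995914     92.        ] 86.23639682934936 -116.8784767000849
va [ 524.13849759 -156.56541893   58.        ] 52.20541615263025 62.98808882452081
vb [ 474.14461094 -156.58985106   58.        ] 53.40195434161985 119.48406655631173
vc [ 473.52522629 -280.31242262   58.        ] 81.78783390425639 -109.2041156632147
corner [ 551.17610116 -104.12040966   12.        ]
corner [ 405.23188807 -148.97599233   12.        ]
corner [ 455.16294388 -325.47486949   12.        ]
corner [ 603.27490833 -282.54243167   12.        ]
{'intrinsics': array([[334.80031519,   0.        , 318.55793171],
       [  0.        , 334.80031519, 238.86571417],
       [  0.        ,   0.        ,   1.        ]]), 'D': array([0.01059824, 0.        , 0.        , 0.        , 0.        ]), 'rvec': array([-2.4005156 ,  1.64637363,  0.22293244]), 'tvec': array([-650.32842126,  -29.99974128,  390.09160528])}
```

The view shows the wheel hub at about (387,280). The spokes sit at world angles of about 2.5, 122 and 243°, and the feeder x axis at about 16°. The two vials on the wheel are at feeder angles of about 46° and 104°, and the third is in the discharge lane. So the wheel needs about 194° of turn: I'll push spoke b0 (world 2.5°) round with the fingers shut.

```bash
python3 -m handwheel '[{"claw":-1,"tx":26,"ty":30,"tz":0,"rx":0,"ry":0,"rz":0},{"claw":-1,"tx":26,"ty":30,"tz":0,"rx":0,"ry":0,"rz":0},{"claw":-1,"tx":26,"ty":30,"tz":0,"rx":0,"ry":0,"rz":0},{"claw":-1,"tx":26,"ty":30,"tz":0,"rx":0,"ry":0,"rz":0},{"claw":-1,"tx":26,"ty":30,"tz":0,"rx":0,"ry":0,"rz":0}]' 10
```

```text
time: 0.92
tool_pos: [356.9, -459.7, 193.2]
ee_rot: [0.002, 0.985, 0.173, -0.003]
contact_force: [1.0, -0.7, -0.1]
opening: 60.6
```

```bash
python3 -m handwheel '[{"claw":-1,"tx":28,"ty":30,"tz":0,"rx":0,"ry":0,"rz":0},{"claw":-1,"tx":28,"ty":30,"tz":0,"rx":0,"ry":0,"rz":0},{"claw":-1,"tx":28,"ty":30,"tz":0,"rx":0,"ry":0,"rz":0},{"claw":-1,"tx":28,"ty":30,"tz":0,"rx":0,"ry":0,"rz":0},{"claw":-1,"tx":28,"ty":30,"tz":0,"rx":0,"ry":0,"rz":0}]'
python3 - <<'E'
from h import *
im=snap('wrist','w0.png')
print(robot.get_calibration('wrist'))
E
```

```text
time: 1.33
tool_pos: [498.3, -305.8, 194.9]
ee_rot: [0.004, 0.985, 0.172, -0.002]
contact_force: [0.1, -0.4, 0.3]
opening: 27.8
{'intrinsics': array([[334.80031519,   0.        , 318.55793171],
       [  0.        , 334.80031519, 238.86571417],
       [  0.        ,   0.        ,   1.        ]]), 'D': array([0.01059824, 0.        , 0.        , 0.        , 0.        ]), 'rvec': array([-2.39014025,  1.66114964,  0.21956308]), 'tvec': array([-455.37402488,  326.79328465,  488.19750372])}
```

View pics/w0.png

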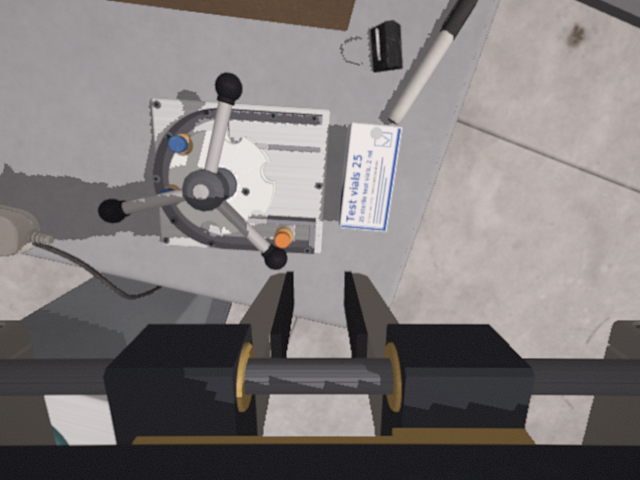

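Run:
```python
from h import *
f=lambda x,y,z:ray('wrist',y,x,z)
hub=f(206,187,105);print('hub',hub)
B=[]
for n,p in dict(b0=(229,87),b1=(111,211),b2=(276,257)).items():
    q=f(*p,92);B.append(q);d=(q-hub)[:2];print(n,q,np.hypot(*d),np.degrees(np.arctan2(d[1],d[0])))
print('mean balls',np.mean(B,0))
for p in [(152,98),(328,110),(322,252),(161,246)]: print('corner',f(*p,12))
for p in [(180,143),(283,237)]: print('vial',f(*p,58))
c=robot.landmark_of('wrist','infeed_mouth');print([ (d['score'],ray('wrist',*d['pixel'],12)) for d in c[:2]])
c=robot.landmark_of('wrist','starwheel');print([ (d['score'],ray('wrist',*d['pixel'],12)) for d in c[:2]])
```

```text
hub [ 512.40085028 -194.67449783  105.        ]
b0 [ 593.59378017 -187.3693264    92.        ] 81.52090157379726 5.141229962446375
b1 [ 459.79777562 -118.46554259   92.        ] 92.60069288721357 124.61529854131943
b2 [ 469.77259692 -268.62274073   92.        ] 85.35520261566587 -119.96175739420829
mean balls [ 507.72138424 -191.48586991   92.        ]
corner [560.64714762 -93.64576069  12.        ]
corner [ 613.60891902 -267.84490636   12.        ]
corner [ 465.65919911 -316.72500231   12.        ]
corner [ 407.55184944 -139.06255474   12.        ]
vial [ 533.13711595 -148.47093797   58.        ]
vial [ 480.29546302 -268.3242077    58.        ]
[(0.74, array([ 556.39734493, -177.13903766,   12.        ]))]
[(0.63, array([ 503.37558408, -196.44451177,   12.        ]))]
```

Run:
```python
from h import *
s=robot.state();print(s['time'],s['tool_pos'],s['opening'],s['qd'].round(3) if hasattr(s['qd'],'round') else s['qd'])
c0=robot.get_calibration('wrist'); im=snap('wrist','w1.png'); c1=robot.get_calibration('wrist')
print(c0['tvec'],c1['tvec'])
```

```text
1.4833 [ 499.94283963 -303.43140534  194.66905711] 15.133026708605813 [ 0.059 -0.006  0.07   0.016  0.021  0.001  0.015]
[-458.81082032  320.31570003  487.01479536] [-459.22429143  319.2521308   486.83135401]
```

View pics/w1.png

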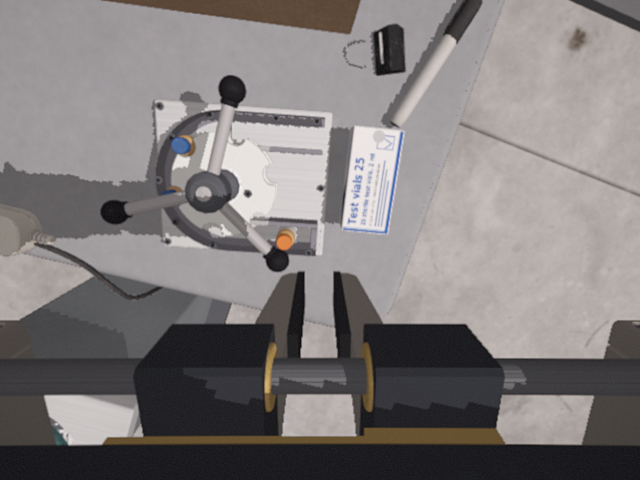

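Run:
```python
from h import *
s=robot.state();print(s['time'],s['tool_pos'],s['opening'])
f=lambda x,y,z:ray('wrist',y,x,z)
hub=f(209,190,105);print('hub',hub)
B=[]
for n,p in dict(b0=(232,90),b1=(113,212),b2=(277,260)).items():
    q=f(*p,92);B.append(q);d=(q-hub)[:2];print(n,q,np.hypot(*d),np.degrees(np.arctan2(d[1],d[0])))
m=np.mean(B,0);print('mean balls',m,[np.degrees(np.arctan2(*(b-m)[1::-1])) for b in B],[np.hypot(*(b-m)[:2]) for b in B])
K=[f(*p,12) for p in [(154,101),(331,113),(322,254),(164,248)]]; print(np.round(K,1))
for a,b in ((0,3),(1,2),(0,1),(3,2)):
    d=K[a]-K[b];print(np.degrees(np.arctan2(d[1],d[0])),np.hypot(*d[:2]))
```

```text
1.5333 [ 497.92049784 -306.2055805   194.51109782] 11.391615701777097
hub [ 504.11456612 -208.02870313  105.        ]
b0 [ 585.20679548 -201.50375339   92.        ] 81.3543153802721 4.600297569979871
b1 [ 453.56212765 -130.57588383   92.        ] 92.49047655459641 123.13195722423931
b2 [ 459.83121162 -280.18621617   92.        ] 84.66240118299915 -121.53760710176427
mean balls [ 499.53337825 -204.0886178    92.        ] [np.float64(1.7281545612253242), np.float64(122.0198364200589), np.float64(-117.55226225878408)] [np.float64(85.7124025082187), np.float64(86.70339057342741), np.float64(85.83185022686754)]
[[ 552.  -107.9   12. ]
 [ 603.7 -283.2   12. ]
 [ 454.9 -327.6   12. ]
 [ 399.7 -152.7   12. ]]
16.396644670590977 158.7417689040117
16.638443477787096 155.27887621071022
106.44425759395158 182.72000710115108
107.52635736288491 183.4108987076849
```

```bash
python3 -m handwheel '[{"claw":-1,"tx":25,"ty":30,"tz":0,"rx":0,"ry":0,"rz":0},{"claw":-1,"tx":25,"ty":28,"tz":-10,"rx":0,"ry":0,"rz":0},{"claw":-1,"tx":4,"ty":6,"tz":-30,"rx":0,"ry":0,"rz":0},{"claw":-1,"tx":0,"ty":0,"tz":-30,"rx":0,"ry":0,"rz":0},{"claw":-1,"tx":0,"ty":0,"tz":-20,"rx":0,"ry":0,"rz":0}]'
```

```text
time: 1.95
tool_pos: [552.4, -252.8, 108.3]
ee_rot: [0.01, 0.986, 0.164, 0.002]
contact_force: [-1.3, -0.0, -0.1]
opening: 0.7
```

```bash
python3 -m handwheel '[{"claw":-1,"tx":-2,"ty":3,"tz":-16,"rx":0,"ry":0,"rz":0},{"claw":-1,"tx":-2,"ty":3,"tz":-10,"rx":0,"ry":0,"rz":0},{"claw":-1,"tx":0,"ty":0,"tz":-4,"rx":0,"ry":0,"rz":0},{"claw":-1,"tx":0,"ty":0,"tz":0,"rx":0,"ry":0,"rz":0},{"claw":-1,"tx":0,"ty":0,"tz":0,"rx":0,"ry":0,"rz":0}]'
python3 - <<'E'
from h import *
im=snap('wrist','w2.png'); s=robot.state();print(s['tool_pos'],s['ee_rot'],s['opening'])
cv2.imwrite('pics/t2.png',cv2.resize(cv2.cvtColor(robot.snapshot('top'),cv2.COLOR_RGB2BGR)[200:360,300:480],(675,600)))
E
```

```text
time: 2.37
tool_pos: [541.0, -254.0, 72.4]
ee_rot: [0.009, 0.987, 0.159, -0.003]
contact_force: [0.9, 0.5, -0.3]
opening: 0.5
[ 541.20419006 -254.27123077   72.65301163] [ 0.00944084  0.98730122  0.15855815 -0.00254605] 0.5634079366012509
```

View pics/w2.png

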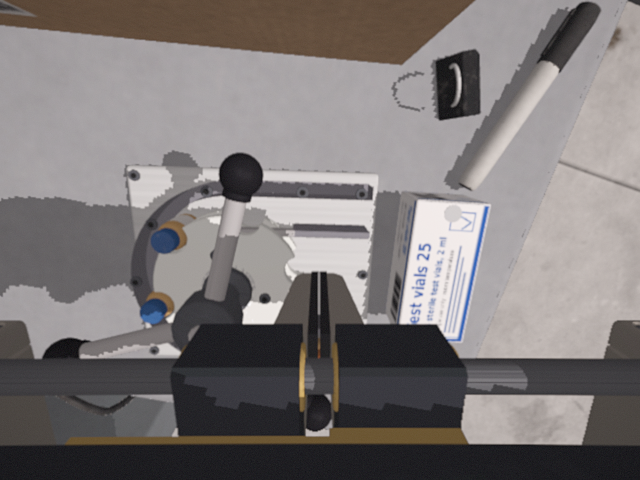

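View pics/t2.png

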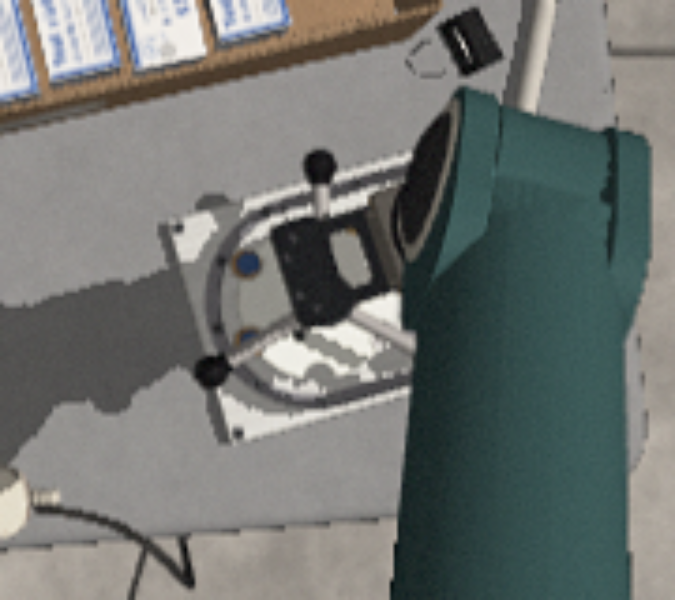

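```bash
python3 -m handwheel '[{"claw":-1,"tx":3,"ty":8,"tz":1,"rx":0,"ry":0,"rz":0},{"claw":-1,"tx":3,"ty":9,"tz":1,"rx":0,"ry":0,"rz":0},{"claw":-1,"tx":2,"ty":7,"tz":0,"rx":0,"ry":0,"rz":0},{"claw":-1,"tx":0,"ty":4,"tz":0,"rx":0,"ry":0,"rz":0},{"claw":-1,"tx":0,"ty":3,"tz":0,"rx":0,"ry":0,"rz":0}]'
```

```text
time: 2.88
tool_pos: [553.3, -220.9, 79.0]
ee_rot: [0.011, 0.987, 0.158, 0.001]
contact_force: [0.3, -0.1, -0.1]
opening: 0.1
```

```bash
python3 -m handwheel '[{"claw":-1,"tx":-1,"ty":3,"tz":-2,"rx":0,"ry":0,"rz":0},{"claw":-1,"tx":-1,"ty":3,"tz":-2,"rx":0,"ry":0,"rz":0},{"claw":-1,"tx":-1,"ty":3,"tz":0,"rx":0,"ry":0,"rz":0},{"claw":-1,"tx":0,"ty":4,"tz":0,"rx":0,"ry":0,"rz":0},{"claw":-1,"tx":0,"ty":4,"tz":0,"rx":0,"ry":0,"rz":0}]'
```

```text
time: 3.3
tool_pos: [551.2, -204.0, 75.9]
ee_rot: [0.013, 0.987, 0.159, 0.002]
contact_force: [-0.3, -2.4, 2.6]
opening: 0.7
```

```bash
python3 -m handwheel '[{"claw":-1,"tx":-0.5,"ty":4.5,"tz":0,"rx":0,"ry":0,"rz":0},{"claw":-1,"tx":-0.8,"ty":4.5,"tz":0,"rx":0,"ry":0,"rz":0},{"claw":-1,"tx":-1.2,"ty":4.5,"tz":0,"rx":0,"ry":0,"rz":0},{"claw":-1,"tx":-1.6,"ty":4.5,"tz":0,"rx":0,"ry":0,"rz":0},{"claw":-1,"tx":-2,"ty":4.3,"tz":0,"rx":0,"ry":0,"rz":0}]'
python3 - <<'E'
from h import *
snap('wrist','w3.png')
E
```

```text
time: 3.72
tool_pos: [545.3, -180.9, 76.8]
ee_rot: [0.014, 0.987, 0.158, 0.003]
contact_force: [0.5, -1.2, 1.4]
opening: 0.6
```

View pics/w3.png

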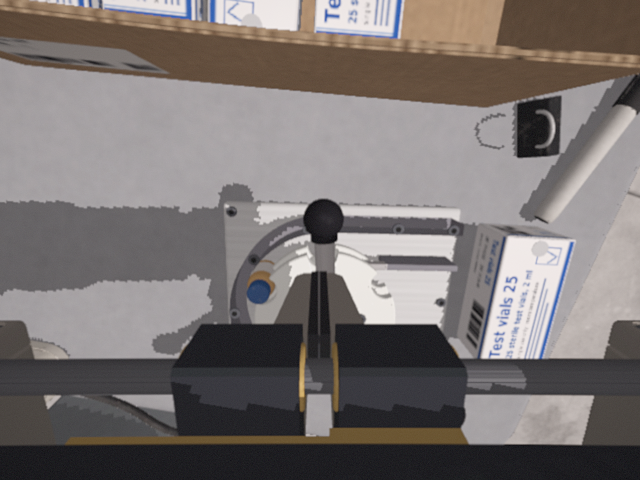

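Run:
```python
from h import *
s=robot.state();T=np.array(s['tool_pos']);print(T,s['contact_force'])
q=ray('wrist',220,323,92);d=q[:2]-[500,-203.5];print('ball',q,np.hypot(*d),np.degrees(np.arctan2(d[1],d[0])))
th=np.arctan2(d[1],d[0]);n=np.array([-np.sin(th),np.cos(th)]);print('offset of TCP from bar',(T[:2]-[500,-203.5])@n)
print(proj('wrist',[T,T+[0,0,16]]))
print(ray('wrist',290,260,58))
```

```text
[ 544.86043771 -179.54388777   76.71916192] [-0.67158004 -0.01240827  2.04851117]
ball [ 580.55821538 -170.19281728   92.        ] 87.17221165802582 22.462883918724533
offset of TCP from bar 4.998001593415577
[[318.02566447 274.02179214]
 [318.77180157 284.4467339 ]]
[ 515.33654765 -148.62718251   58.        ]
```

Run:
```python
from h import *
a=snap('side','s3.png');T=np.array(robot.state()['tool_pos']);
p=proj('side',[T]);print(p)
cv2.imwrite('pics/s3c.png',cv2.resize(cv2.cvtColor(a,cv2.COLOR_RGB2BGR)[180:360,210:430],(800,655)[0:2],interpolation=cv2.INTER_CUBIC)[:600])
a=snap('top','t3.png')
cv2.imwrite('pics/t3c.png',cv2.resize(cv2.cvtColor(a,cv2.COLOR_RGB2BGR)[200:360,300:480],(675,600),interpolation=cv2.INTER_CUBIC))
```

```text
[[310.55436112 268.44680625]]
```

View pics/s3c.png

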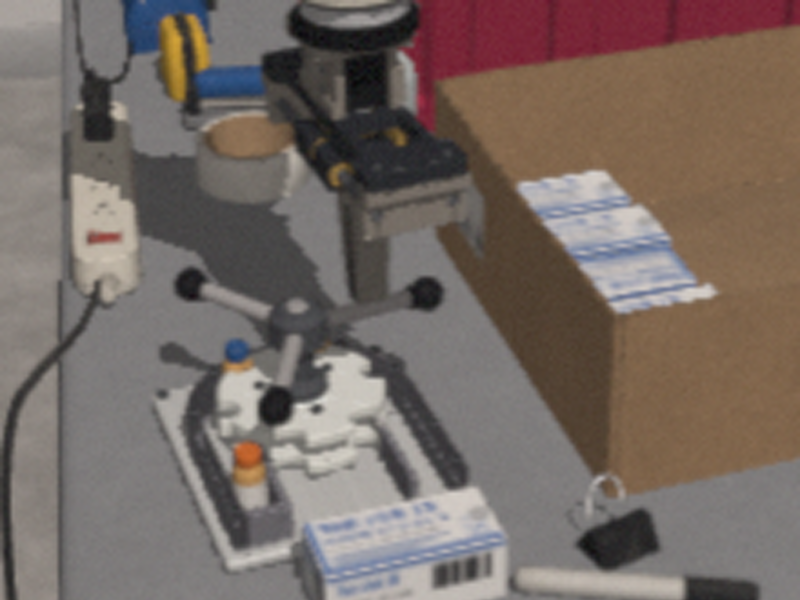

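View pics/t3c.png

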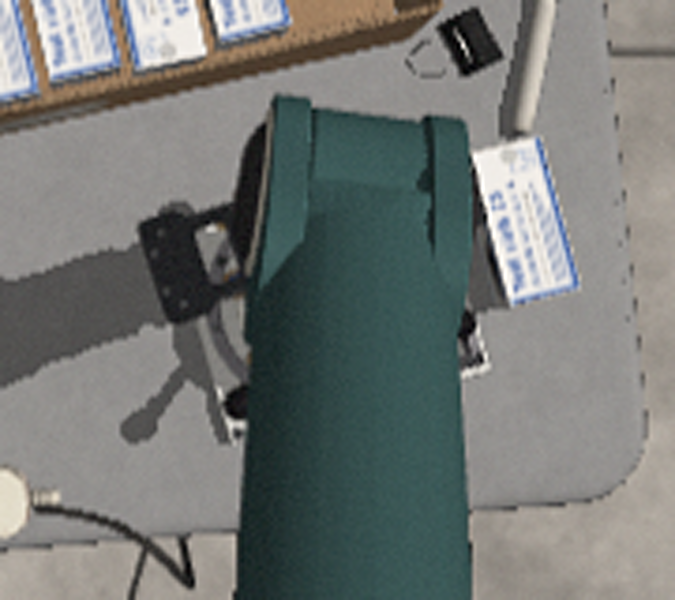

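Run:
```python
from h import *
a=cv2.imread('pics/s3.png')[235:285,280:340]; cv2.imwrite('pics/s3d.png',cv2.resize(a,(720,600),interpolation=cv2.INTER_NEAREST))
a=cv2.imread('pics/w3.png')[190:340,230:410]; cv2.imwrite('pics/w3d.png',cv2.resize(a,(720,600),interpolation=cv2.INTER_NEAREST))
T=np.array(robot.state()['tool_pos']);print(T)
print(proj('side',[T,T+[0,0,10],T+[0,0,20]]), 'bar pts',proj('side',[[500+r*np.cos(.39),-203.5+r*np.sin(.39),z] for r in(30,50,70,86) for z in (86.5,92,97.5)]))
```

```text
[ 545.21938568 -180.57153308   76.80746054]
[[310.65070679 268.5685811 ]
 [310.53245012 264.82617576]
 [310.41323838 261.05184725]] bar pts [[302.97124104 268.06862846]
 [302.88737913 265.98596726]
 [302.8031506  263.89343851]
 [311.07716072 265.84671433]
 [311.01280455 263.77166652]
 [310.94816116 261.68685881]
 [319.0839367  263.65145657]
 [319.03859141 261.58405651]
 [318.99303513 259.5070034 ]
 [325.41873866 261.91424626]
 [325.38825219 259.85298722]
 [325.35761348 257.78215999]]
```

View pics/s3d.png

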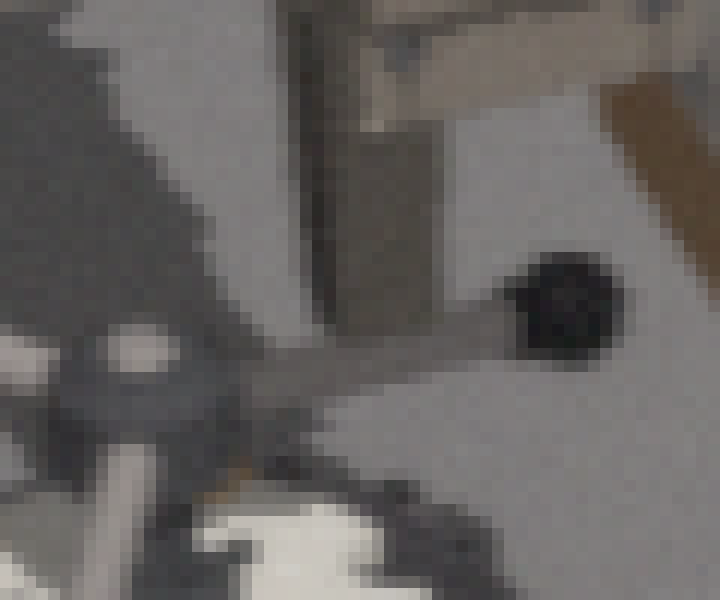

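View pics/w3d.png

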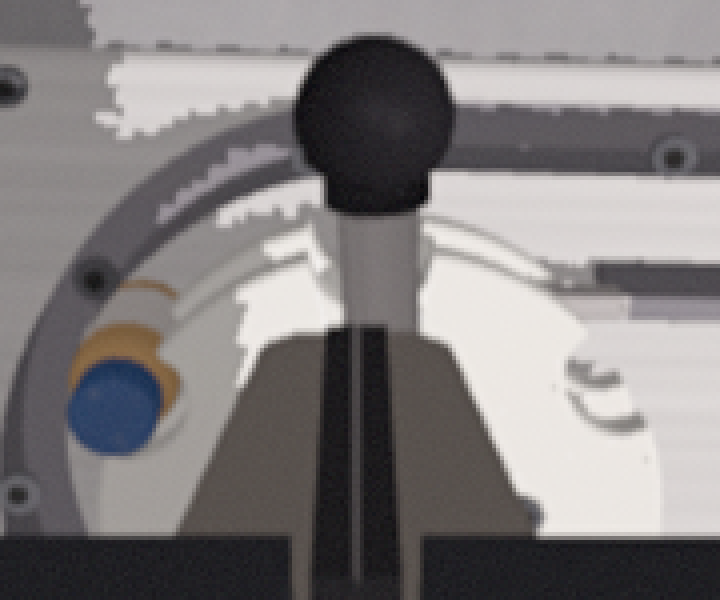

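Run:
```python
from h import *
c=robot.get_calibration('wrist');R,_=cv2.Rodrigues(np.array(c['rvec']));t=np.array(c['tvec']).reshape(3);o=-R.T@t
print('cam',o,'axis',R[2]); q=ray('wrist',219.5,323.5,92);print(q,'depth',(R@q+t)[2], 'px dia',22*334.8/(R@q+t)[2])
im=cv2.imread('pics/w3.png');g=im.max(2);sub=g[195:250,295:350]
for r in (212,216,219,222): 
    row=g[r,290:360]; w=np.where(row<60)[0];print(r,w.min()+290,w.max()+290,len(w))
col=g[190:250,323];w=np.where(col<60)[0];print(w.min()+190,w.max()+190)
s=robot.state();print(s['tool_pos'],s['contact_force'],s['ft_torque'],s['joint_torque'])
for p in [(214,178),(462,210),(225,204)]: pass
# bed corners check in w3: screws etc
print(ray('wrist',203,224,12),ray('wrist',208,461,12))
```

```text
cam [ 614.48622058 -152.46108666  267.42520124] axis [-0.24327065 -0.10856163 -0.96386397]
[ 581.23096686 -171.38296241   92.        ] depth 179.2302486850956 px dia 41.09574167327765
212 305 341 37
216 304 342 39
219 303 343 41
222 304 342 39
200 243
[ 545.21938568 -180.57153308   76.80746054] [-0.64175855  0.57850312  2.37088836] [ 0.22603715  0.05022499 -0.01430936] [ 2.16618832e-01 -4.73075688e+01 -1.44615199e+00 -1.90935069e+01
  1.75218671e-01 -1.94321070e-01 -2.66385457e-02]
[ 554.96674298 -103.72206825   12.        ] [ 607.62167346 -279.28031635   12.        ]
```

Side and wrist views suggest that the fingertips are resting on top of the bar instead of beside it, because no finger shows below the bar. I'll lift off, back away from the bar and check the true tip height.

```bash
python3 -m handwheel '[{"claw":-1,"tx":0,"ty":0,"tz":15,"rx":0,"ry":0,"rz":0},{"claw":-1,"tx":0,"ty":0,"tz":15,"rx":0,"ry":0,"rz":0},{"claw":-1,"tx":6,"ty":-15,"tz":0,"rx":0,"ry":0,"rz":0},{"claw":-1,"tx":6,"ty":-15,"tz":0,"rx":0,"ry":0,"rz":0},{"claw":-1,"tx":4,"ty":-8,"tz":0,"rx":0,"ry":0,"rz":0}]'; python3 -m handwheel '[{"claw":-1,"tx":0,"ty":-3,"tz":0,"rx":0,"ry":0,"rz":0},{"claw":-1,"tx":0,"ty":0,"tz":-12,"rx":0,"ry":0,"rz":0},{"claw":-1,"tx":0,"ty":0,"tz":-12,"rx":0,"ry":0,"rz":0},{"claw":-1,"tx":0,"ty":0,"tz":-5,"rx":0,"ry":0,"rz":0},{"claw":-1,"tx":0,"ty":0,"tz":0,"rx":0,"ry":0,"rz":0}]';  python3 - <<'E'
from h import *
a=snap('side','s4.png');T=np.array(robot.state()['tool_pos']);
print(T,proj('side',[T,T+[0,0,20]]))
cv2.imwrite('pics/s4d.png',cv2.resize(a[:,:,::-1][225:285,270:342],(720,600),interpolation=cv2.INTER_NEAREST))
snap('wrist','w4.png')
E
```

```text
time: 4.28
tool_pos: [559.5, -216.7, 105.3]
ee_rot: [0.011, 0.987, 0.161, 0.0]
contact_force: [0.6, 0.5, -0.2]
opening: 0.1
time: 4.7
tool_pos: [557.5, -222.5, 69.8]
ee_rot: [0.01, 0.987, 0.158, -0.002]
contact_force: [-1.0, -0.4, -0.5]
opening: 0.4
[ 557.40199012 -222.38544816   69.98943112] [[317.18778311 281.11307343]
 [317.00076347 273.49915178]]
```

View pics/s4d.png

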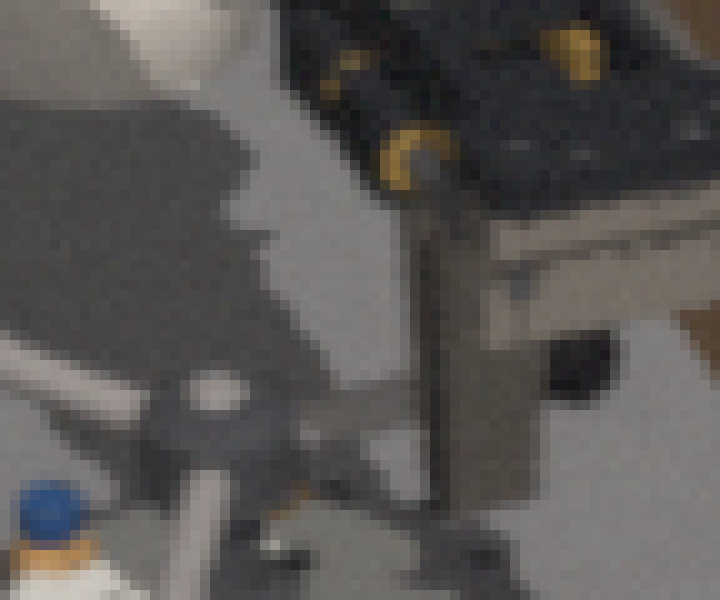

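View pics/w4.png

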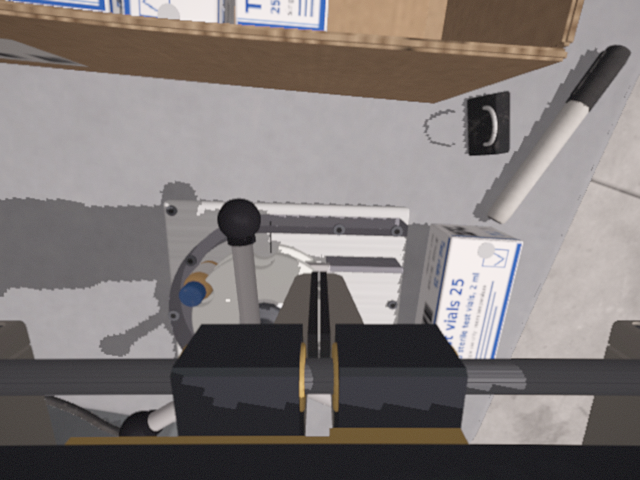

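```bash
python3 -m handwheel '[{"claw":-1,"tx":0,"ty":0,"tz":-6,"rx":0,"ry":0,"rz":0},{"claw":-1,"tx":0,"ty":0,"tz":-6,"rx":0,"ry":0,"rz":0},{"claw":-1,"tx":-2,"ty":2,"tz":-3,"rx":0,"ry":0,"rz":0},{"claw":-1,"tx":0,"ty":0,"tz":0,"rx":0,"ry":0,"rz":0},{"claw":-1,"tx":0,"ty":0,"tz":0,"rx":0,"ry":0,"rz":0}]';  python3 - <<'E'
from h import *
q=ray('wrist',221,240,92)  # approx, calib moved slightly
a=snap('side','s5.png');T=np.array(robot.state()['tool_pos']);
print(T,proj('side',[T,T+[0,0,20]]))
cv2.imwrite('pics/s5d.png',cv2.resize(a[:,:,::-1][225:285,270:342],(720,600),interpolation=cv2.INTER_NEAREST))
c=robot.get_calibration('wrist');im=snap('wrist','w5.png')
E
```

```text
time: 5.22
tool_pos: [556.7, -219.1, 55.2]
ee_rot: [0.011, 0.987, 0.16, -0.001]
contact_force: [-0.1, -0.4, 0.3]
opening: 0.6
[ 556.67934112 -219.03420553   55.2058361 ] [[316.90914246 285.81744783]
 [316.72132555 278.31256949]]
```

View pics/s5d.png

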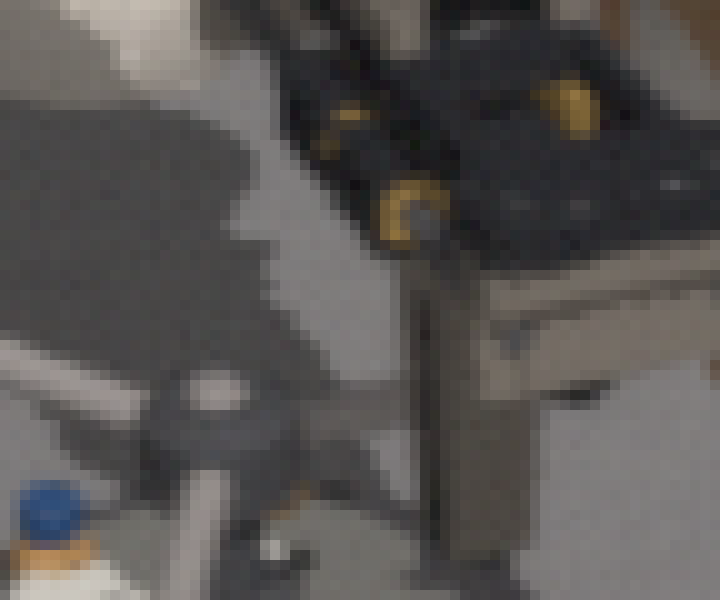

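View pics/w5.png

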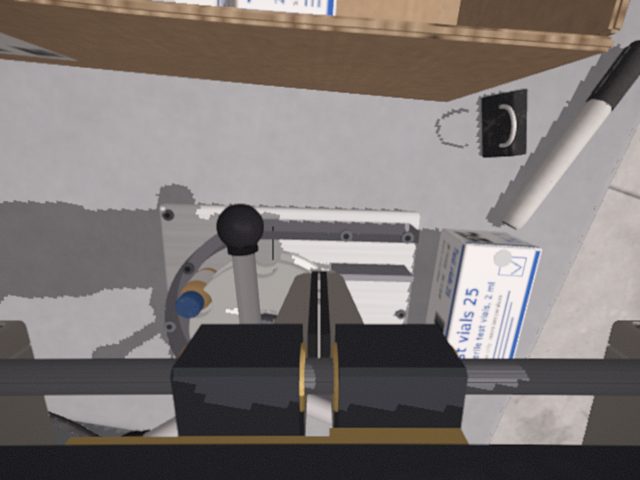

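```bash
cat >> h.py <<'E'
C0=np.array([500,-203.5])
def ballang(x,y,cam='wrist'):
    T=np.array(robot.state()['tool_pos']);q=ray(cam,y,x,92);d=q[:2]-C0;th=np.arctan2(d[1],d[0])
    n=np.array([-np.sin(th),np.cos(th)]);u=np.array([np.cos(th),np.sin(th)])
    r=T[:2]-C0
    print('ball r %.1f ang %.1f; tcp along %.1f off %.1f; tcp r %.1f ang %.1f'%(np.hypot(*d),np.degrees(th),r@u,r@n,np.hypot(*r),np.degrees(np.arctan2(r[1],r[0]))),T.round(1),np.round(robot.state()['contact_force'],1))
E
python3 -c "
from h import *
ballang(241,229)"
```

```text
ball r 86.7 ang 21.1; tcp along 47.4 off -35.1; tcp r 58.9 ang -15.4 [ 556.8 -219.2   55.4] [ 0.8 -0.4  0.3]
```

```bash
python3 -m handwheel '[{"claw":-1,"tx":-1.5,"ty":5,"tz":2,"rx":0,"ry":0,"rz":0},{"claw":-1,"tx":-1.5,"ty":4,"tz":1,"rx":0,"ry":0,"rz":0},{"claw":-1,"tx":-1,"ty":3,"tz":0,"rx":0,"ry":0,"rz":0},{"claw":-1,"tx":-1,"ty":3,"tz":0,"rx":0,"ry":0,"rz":0},{"claw":-1,"tx":-1,"ty":3,"tz":0,"rx":0,"ry":0,"rz":0}]'
```

```text
time: 5.73
tool_pos: [551.5, -201.2, 60.0]
ee_rot: [0.012, 0.987, 0.159, 0.001]
contact_force: [0.8, -3.3, -1.3]
opening: 0.7
```

```bash
python3 -m handwheel '[{"claw":-1,"tx":-0.6,"ty":4.5,"tz":-1,"rx":0,"ry":0,"rz":0},{"claw":-1,"tx":-1,"ty":4.5,"tz":-1,"rx":0,"ry":0,"rz":0},{"claw":-1,"tx":-1.4,"ty":4.5,"tz":0,"rx":0,"ry":0,"rz":0},{"claw":-1,"tx":-1.8,"ty":4.3,"tz":0,"rx":0,"ry":0,"rz":0},{"claw":-1,"tx":-2.2,"ty":4.2,"tz":0,"rx":0,"ry":0,"rz":0}]'
python3 - <<'E'
from h import *
snap('wrist','w6.png')
E
```

```text
time: 6.15
tool_pos: [545.6, -181.8, 59.4]
ee_rot: [0.015, 0.987, 0.158, 0.003]
contact_force: [1.6, -3.6, -0.2]
opening: 0.7
```

View pics/w6.png

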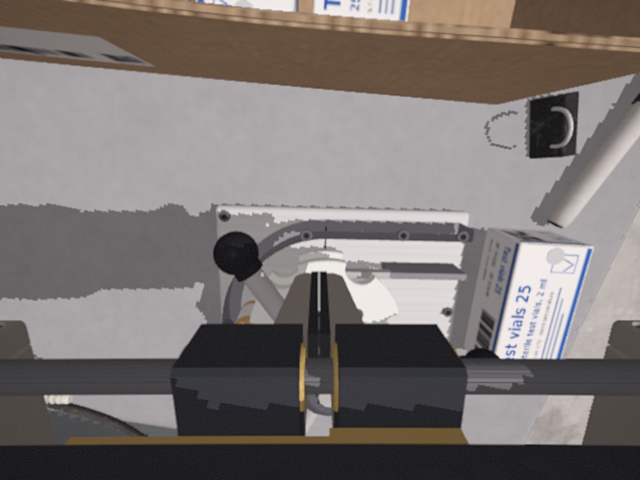

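```bash
python3 -c "
from h import *
ballang(237,253)"; python3 -m handwheel '[{"claw":-1,"tx":-2.4,"ty":4,"tz":-1,"rx":0,"ry":0,"rz":0},{"claw":-1,"tx":-2.7,"ty":3.8,"tz":-1,"rx":0,"ry":0,"rz":0},{"claw":-1,"tx":-3,"ty":3.6,"tz":0,"rx":0,"ry":0,"rz":0},{"claw":-1,"tx":-3.2,"ty":3.4,"tz":0,"rx":0,"ry":0,"rz":0},{"claw":-1,"tx":-3.5,"ty":3.1,"tz":0,"rx":0,"ry":0,"rz":0}]'
```

```text
ball r 88.8 ang 51.4; tcp along 46.1 off -20.8; tcp r 50.6 ang 27.1 [ 545.  -180.4   59.3] [ 0.5 -1.2 -0.1]
time: 6.62
tool_pos: [531.0, -159.6, 57.6]
ee_rot: [0.015, 0.987, 0.159, 0.004]
contact_force: [1.7, -2.2, 0.5]
opening: 0.8
```

```bash
python3 -m handwheel '[{"claw":-1,"tx":-4,"ty":1.9,"tz":0,"rx":0,"ry":0,"rz":0},{"claw":-1,"tx":-4.2,"ty":1.6,"tz":0,"rx":0,"ry":0,"rz":0},{"claw":-1,"tx":-4.3,"ty":1.2,"tz":0,"rx":0,"ry":0,"rz":0},{"claw":-1,"tx":-4.4,"ty":0.9,"tz":0,"rx":0,"ry":0,"rz":0},{"claw":-1,"tx":-4.5,"ty":0.5,"tz":0,"rx":0,"ry":0,"rz":0}]'
```

```text
time: 7.03
tool_pos: [507.8, -149.9, 57.6]
ee_rot: [0.014, 0.987, 0.16, 0.005]
contact_force: [2.1, -1.1, 0.5]
opening: 0.4
```

```bash
python3 -m handwheel '[{"claw":-1,"tx":-4.5,"ty":-0.6,"tz":0,"rx":0,"ry":0,"rz":0},{"claw":-1,"tx":-4.5,"ty":-1,"tz":0,"rx":0,"ry":0,"rz":0},{"claw":-1,"tx":-4.5,"ty":-1.3,"tz":0,"rx":0,"ry":0,"rz":0},{"claw":-1,"tx":-4.4,"ty":-1.6,"tz":0,"rx":0,"ry":0,"rz":0},{"claw":-1,"tx":-4.3,"ty":-2,"tz":0,"rx":0,"ry":0,"rz":0}]'
python3 - <<'E'
from h import *
snap('wrist','w7.png'); snap('side','s7.png')
a=cv2.imread('pics/s7.png')[210:330,230:374];cv2.imwrite('pics/s7d.png',cv2.resize(a,(720,600)))
E
```

```text
time: 7.45
tool_pos: [485.3, -155.0, 58.0]
ee_rot: [0.013, 0.987, 0.161, 0.007]
contact_force: [3.7, 0.5, -0.5]
opening: 0.6
```

View pics/w7.png

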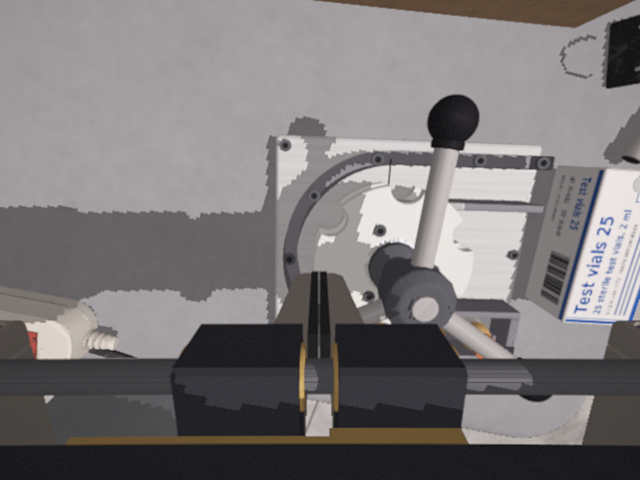

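View pics/s7d.png

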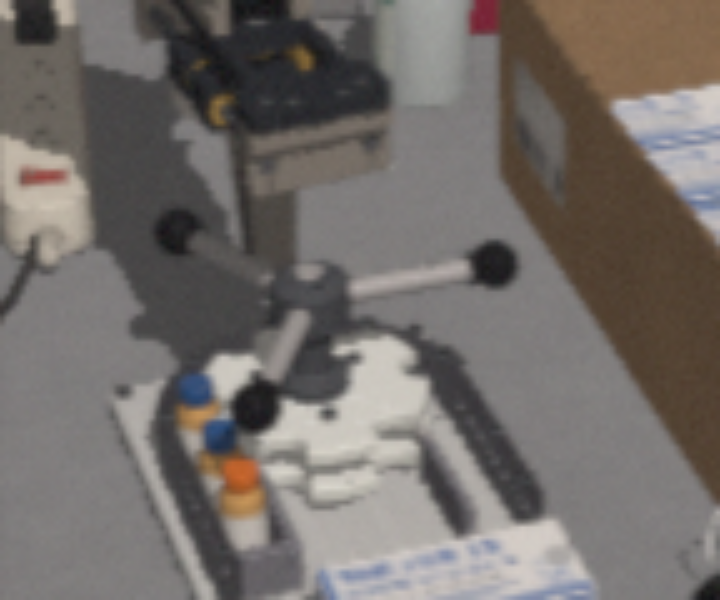

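```bash
python3 -c "
from h import *
ballang(453,121)"
```

```text
ball r 85.9 ang 12.4; tcp along -5.2 off 50.2; tcp r 50.5 ang 108.4 [ 484.1 -155.6   57.9] [1.4 1.  1.2]
```

```bash
python3 -m handwheel '[{"claw":-1,"tx":-4,"ty":-2,"tz":0,"rx":0,"ry":0,"rz":0},{"claw":-1,"tx":-3.9,"ty":-2.3,"tz":0,"rx":0,"ry":0,"rz":0},{"claw":-1,"tx":-3.6,"ty":-2.7,"tz":0,"rx":0,"ry":0,"rz":0},{"claw":-1,"tx":-3.3,"ty":-3.1,"tz":0,"rx":0,"ry":0,"rz":0},{"claw":-1,"tx":-3.1,"ty":-3.4,"tz":0,"rx":0,"ry":0,"rz":0}]'
```

```text
time: 7.97
tool_pos: [465.2, -167.9, 57.9]
ee_rot: [0.012, 0.987, 0.161, 0.006]
contact_force: [2.7, 2.2, 0.9]
opening: 0.6
```

```bash
python3 -m handwheel '[{"claw":-1,"tx":-3,"ty":-3.2,"tz":0,"rx":0,"ry":0,"rz":0},{"claw":-1,"tx":-2.6,"ty":-3.5,"tz":0,"rx":0,"ry":0,"rz":0},{"claw":-1,"tx":-2.3,"ty":-3.6,"tz":0,"rx":0,"ry":0,"rz":0},{"claw":-1,"tx":-2,"ty":-3.7,"tz":0,"rx":0,"ry":0,"rz":0},{"claw":-1,"tx":-1.6,"ty":-3.8,"tz":0,"rx":0,"ry":0,"rz":0}]'
python3 - <<'E'
from h import *
snap('wrist','w8.png'); snap('side','s8.png')
a=cv2.imread('pics/s8.png')[210:330,230:374];cv2.imwrite('pics/s8d.png',cv2.resize(a,(720,600)))
E
```

```text
time: 8.38
tool_pos: [448.6, -186.7, 56.8]
ee_rot: [0.011, 0.987, 0.161, 0.003]
contact_force: [1.3, 1.8, -0.1]
opening: 0.2
```

View pics/w8.png

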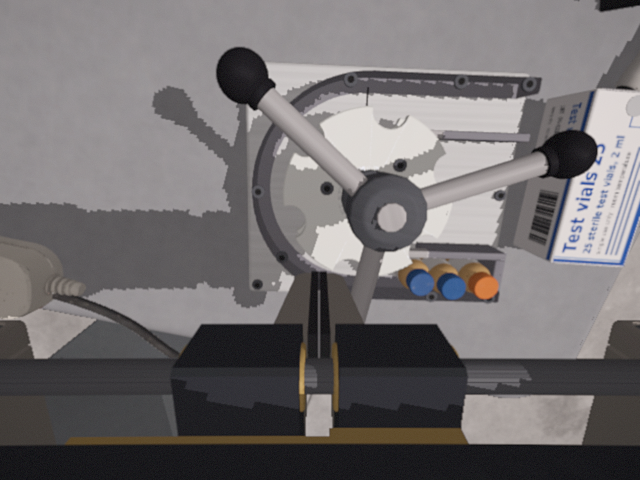

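View pics/s8d.png

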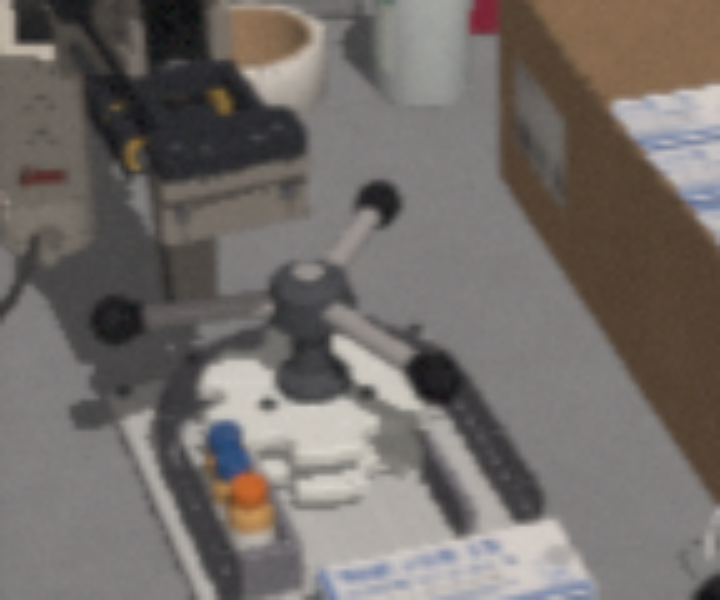

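```bash
python3 -c "
from h import *
ballang(243,76);ballang(570,154)
for p in [(367,95),(368,106),(392,118),(244,289),(248,65),(540,77)]:
  q=ray('wrist',p[1],p[0],12);d=q[:2]-C0;print(p,q.round(1),np.hypot(*d),np.degrees(np.arctan2(d[1],d[0])))
print(ray('wrist',216,391,105))
for n in ('infeed_mouth','exit','starwheel'):
  for d in robot.landmark_of('wrist',n)[:2]: print(n,d,ray('wrist',*d['pixel'],12))
"
```

```text
ball r 87.2 ang 65.6; tcp along -6.8 off 53.7; tcp r 54.1 ang 162.7 [ 448.3 -187.4   56.7] [-0.7  1.2 -0.4]
ball r 86.8 ang -53.3; tcp along -43.7 off -31.9; tcp r 54.1 ang 162.7 [ 448.3 -187.4   56.7] [-0.7  1.2 -0.4]
(367, 95) [ 560.4 -184.9   12. ] 63.18945046970134 17.12435623065888
(368, 106) [ 554.3 -187.9   12. ] 56.526161477721395 16.033003646371736
(392, 118) [ 552.4 -205.7   12. ] 52.48063143054235 -2.426056290013306
(244, 289) [ 403.4 -144.4   12. ] 113.2704598660622 148.54838262565985
(248, 65) [ 552.7 -106.9   12. ] 109.98900506078175 61.38143789164547
(540, 77) [ 606.  -287.8   12. ] 135.45980353274777 -38.50274995451739
[ 501.20937973 -202.24468035  105.        ]
infeed_mouth {'pixel': [112.4, 365.9], 'score': 0.8} [ 550.51056812 -187.70936693   12.        ]
exit {'pixel': [260.1, 352.6], 'score': 0.98} [ 451.08047067 -214.44747755   12.        ]
starwheel {'pixel': [188.8, 358.1], 'score': 0.96} [ 502.24069624 -199.84317414   12.        ]
```

```bash
python3 -m handwheel '[{"claw":-1,"tx":-0.6,"ty":-2.7,"tz":0,"rx":0,"ry":0,"rz":0},{"claw":-1,"tx":-0.4,"ty":-2.7,"tz":0,"rx":0,"ry":0,"rz":0},{"claw":-1,"tx":-0.2,"ty":-2.7,"tz":0,"rx":0,"ry":0,"rz":0},{"claw":-1,"tx":0,"ty":0,"tz":0,"rx":0,"ry":0,"rz":0},{"claw":-1,"tx":0,"ty":0,"tz":0,"rx":0,"ry":0,"rz":0}]'
python3 - <<'E'
from h import *
snap('wrist','w9.png')
E
```

```text
time: 9.05
tool_pos: [448.2, -194.6, 56.8]
ee_rot: [0.011, 0.987, 0.161, 0.003]
contact_force: [0.2, 1.0, -0.2]
opening: 0.7
```

View pics/w9.png

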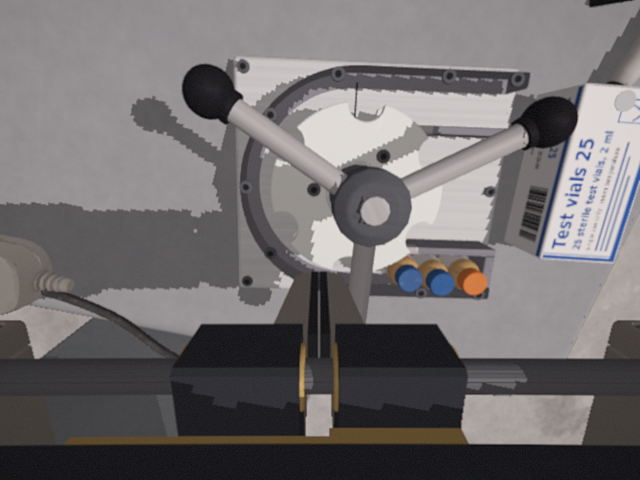

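```bash
python3 -c "
from h import *
ballang(210,91);ballang(551,121)
for p in [(356,88),(357,104),(366,113)]:
  q=ray('wrist',p[1],p[0],12);d=q[:2]-C0;print(p,q.round(1),np.hypot(*d),np.degrees(np.arctan2(d[1],d[0])))
print(ray('wrist',208,375,105))
for p in [(410,280),(440,282),(474,283)]:
  q=ray('wrist',p[1],p[0],58);d=q[:2]-C0;a=np.radians(16.4);print(d[0]*np.cos(a)+d[1]*np.sin(a),-d[0]*np.sin(a)+d[1]*np.cos(a))
"
```

```text
ball r 88.0 ang 73.1; tcp along -6.5 off 52.1; tcp r 52.6 ang 170.2 [ 448.2 -194.5   56.7] [ 0.6  2.2 -0.7]
ball r 86.9 ang -44.7; tcp along -43.1 off -30.1; tcp r 52.6 ang 170.2 [ 448.2 -194.5   56.7] [ 0.6  2.2 -0.7]
(356, 88) [ 562.  -183.4   12. ] 65.20061449729046 17.979774133727744
(357, 104) [ 553.2 -187.4   12. ] 55.54714346446674 16.893024034804764
(366, 113) [ 549.9 -195.    12. ] 50.582599516216824 9.72789390118682
[ 502.22748389 -201.35269342  105.        ]
-48.871609251361 -33.04605192812147
-49.634258068040154 -51.65107504819801
-49.665629726500555 -72.72681348550978
```

Run:
```python
import cv2
a=cv2.imread('pics/w9.png')[50:250,230:470];cv2.imwrite('pics/w9d.png',cv2.resize(a,(720,600),interpolation=cv2.INTER_CUBIC))
```

```text
(no output)
```

View pics/w9d.png

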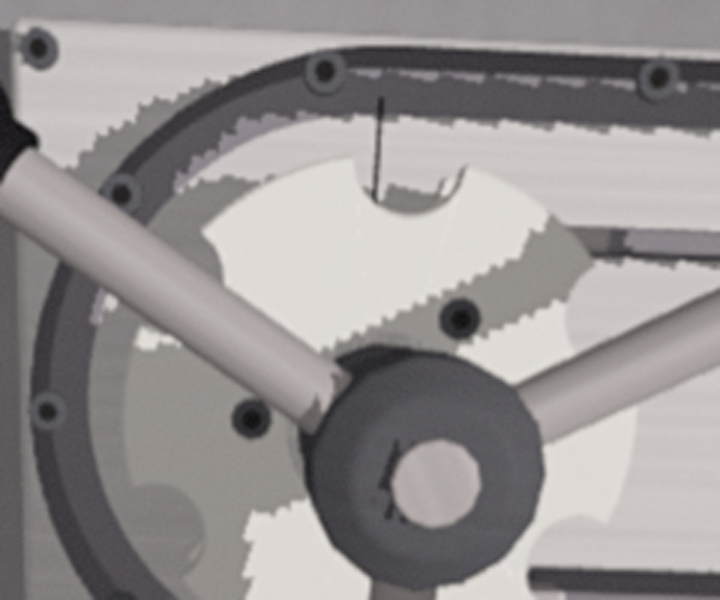

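```bash
python3 -c "
from h import *
C=np.array([502.2,-201.4])
for z in (20,30,40):
  P=[ray('wrist',50+y/3,230+x/3,z)[:2] for x,y in((355,160),(465,168),(412,214))]
  m=(P[0]+P[1])/2
  for q in (m,P[2]): d=q-C; print(z,q.round(1),np.hypot(*d).round(1),np.degrees(np.arctan2(d[1],d[0])).round(1), np.hypot(*(P[0]-P[1])).round(1))
E=[ray('wrist',y,x,12)[:2] for x,y in((241,57),(528,72),(239,285),(490,297))]
print(E)
for a,b in((1,0),(3,2),(2,0)): d=E[b]-E[a];print(np.degrees(np.arctan2(d[1],d[0])))
"
```

```text
20 [ 553.5 -192.7] 52.1 9.6 23.5
20 [ 544.3 -196.6] 42.4 6.5 23.5
30 [ 552.  -191.6] 50.7 11.2 22.5
30 [ 543.1 -195.3] 41.4 8.4 22.5
40 [ 550.4 -190.4] 49.4 12.8 21.4
40 [ 542. -194.] 40.4 10.5 21.4
[array([ 555.44564565, -108.32487533]), array([ 606.43084258, -285.65076873]), array([ 405.21057583, -147.152931  ]), array([ 455.37984804, -333.30635285])]
106.0411378367805
105.08313583564052
14.490928873090018
```

```bash
python3 -m handwheel '[{"claw":-1,"tx":-0.2,"ty":-2,"tz":0,"rx":0,"ry":0,"rz":0},{"claw":-1,"tx":0,"ty":-2,"tz":0,"rx":0,"ry":0,"rz":0},{"claw":-1,"tx":0,"ty":0,"tz":0,"rx":0,"ry":0,"rz":0},{"claw":-1,"tx":0,"ty":0,"tz":0,"rx":0,"ry":0,"rz":0},{"claw":-1,"tx":-2,"ty":3,"tz":0,"rx":0,"ry":0,"rz":0}]';python3 -m handwheel '[{"claw":-1,"tx":-4,"ty":8,"tz":0,"rx":0,"ry":0,"rz":0},{"claw":-1,"tx":-8,"ty":10,"tz":0,"rx":0,"ry":0,"rz":0},{"claw":-1,"tx":-10,"ty":10,"tz":0,"rx":0,"ry":0,"rz":0},{"claw":-1,"tx":0,"ty":0,"tz":30,"rx":0,"ry":0,"rz":0},{"claw":-1,"tx":0,"ty":0,"tz":30,"rx":0,"ry":0,"rz":0}]'; python3 -m handwheel '[{"claw":-1,"tx":-5,"ty":5,"tz":30,"rx":0,"ry":0,"rz":0},{"claw":-1,"tx":0,"ty":0,"tz":30,"rx":0,"ry":0,"rz":0},{"claw":-1,"tx":0,"ty":0,"tz":0,"rx":0,"ry":0,"rz":0},{"claw":-1,"tx":0,"ty":0,"tz":0,"rx":0,"ry":0,"rz":0},{"claw":-1,"tx":0,"ty":0,"tz":0,"rx":0,"ry":0,"rz":0}]'
python3 - <<'E'
from h import *
snap('wrist','w10.png')
a=snap('top','t10.png')
cv2.imwrite('pics/t10c.png',cv2.resize(a[:,:,::-1][200:360,300:480],(675,600),interpolation=cv2.INTER_CUBIC))
E
```

```text
time: 9.52
tool_pos: [446.1, -196.2, 56.7]
ee_rot: [0.011, 0.987, 0.161, 0.003]
contact_force: [0.7, -0.2, 0.1]
opening: 0.2
time: 9.93
tool_pos: [414.7, -163.1, 112.5]
ee_rot: [0.008, 0.987, 0.162, -0.003]
contact_force: [0.3, -0.9, 0.6]
opening: 0.4
time: 10.35
tool_pos: [407.2, -154.6, 179.0]
ee_rot: [0.01, 0.987, 0.163, -0.001]
contact_force: [0.5, -0.6, -0.3]
opening: 0.3
```

View pics/w10.png

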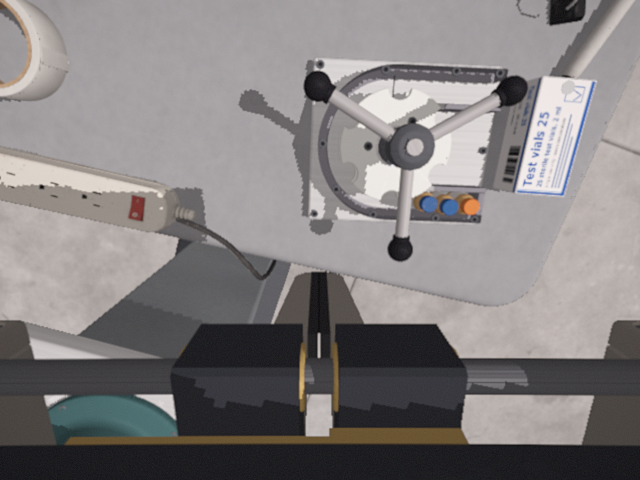

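View pics/t10c.png

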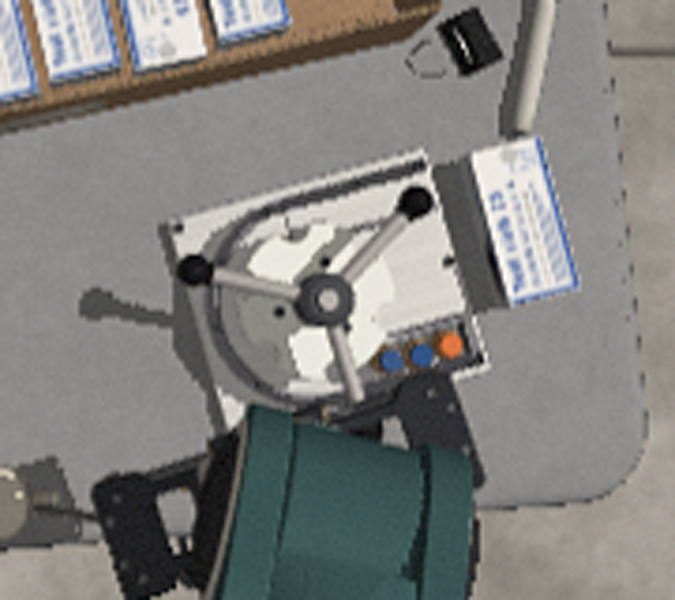

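```bash
python3 -c "
from h import *
B=[ray('wrist',y,x,92)[:2] for x,y in((319,86),(511,90),(399,247))]
m=np.mean(B,0);print(m,[ (np.hypot(*(b-m)).round(1),np.degrees(np.arctan2(*(b-m)[::-1])).round(1)) for b in B])
E=[ray('wrist',y,x,12)[:2] for x,y in((317,59),(506,69),(308,215),(480,222))];print(np.round(E,1))
for a,b in((1,0),(3,2),(2,0),(3,1)): d=E[b]-E[a];print(np.degrees(np.arctan2(d[1],d[0])))
T=[ray('top',200+y/3.75,300+x/3.75,92)[:2] for x,y in((195,270),(415,202))]
h=ray('top',200+300/3.75,300+327/3.75,105)[:2]
for t in T: print('top',np.hypot(*(t-h)),np.degrees(np.arctan2(*(t-h)[::-1])))
for d in robot.landmark_of('wrist','infeed_mouth')[:1]: q=ray('wrist',*d['pixel'],12)[:2]-m;print('mouth',d['score'],q,np.degrees(np.arctan2(q[1],q[0])))
for n in ('exit',):
  for d in robot.landmark_of('wrist',n)[:1]: q=ray('wrist',*d['pixel'],12)[:2]-m;print(n,d['score'],q,np.degrees(np.arctan2(q[1],q[0])))
a=np.radians(16.4)
for p in [(429,204),(449,206),(471,205)]:
  q=ray('wrist',p[1],p[0],58);d=q[:2]-m;print('vial',d[0]*np.cos(a)+d[1]*np.sin(a),-d[0]*np.sin(a)+d[1]*np.cos(a))
"
python3 - <<'E'
import cv2
a=cv2.imread('pics/w10.png')[50:230,300:516];cv2.imwrite('pics/w10d.png',cv2.resize(a,(720,600),interpolation=cv2.INTER_CUBIC))
E
```

```text
[ 501.00753316 -200.78827593] [(np.float64(84.2), np.float64(77.6)), (np.float64(85.2), np.float64(-42.6)), (np.float64(84.5), np.float64(-163.0))]
[[ 552.8 -106.6]
 [ 603.9 -283. ]
 [ 405.8 -146.1]
 [ 458.4 -327.5]]
106.13426874393697
106.17322670826051
15.040338893024119
17.009661973560387
top 84.7818501283923 77.21595325299084
top 85.98471599954739 -42.73079109388301
mouth 0.6 [48.37148551 11.54784216] 13.427042461963534
exit 0.7 [-49.18918293 -14.05592339] -164.05258911661434
vial -51.49226179003 -34.211624033438696
vial -52.67628823249165 -53.337729605395054
vial -50.95513443892027 -73.95487382135154
```

View pics/w10d.png

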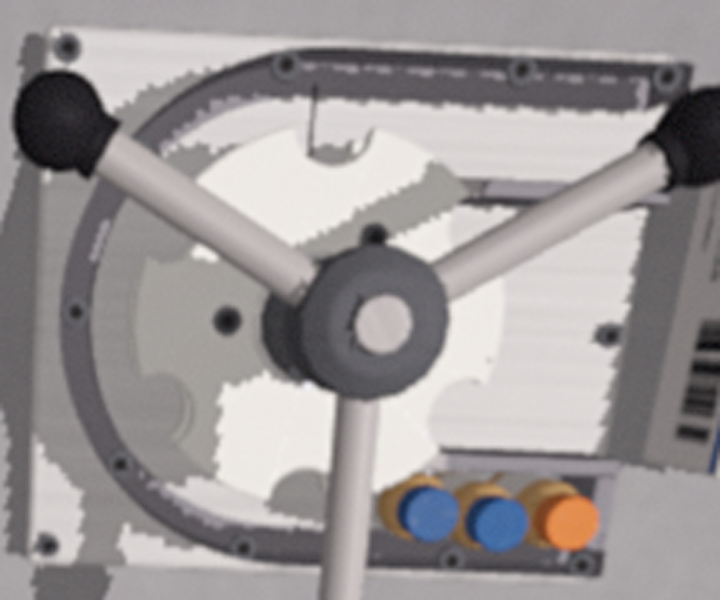

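Run:
```python
from h import *
m=np.array([501,-201.3])
a=cv2.imread('pics/w10.png');S=4;x0,y0=315,50
b=cv2.resize(a[y0:y0+150,x0:x0+180],None,fx=S,fy=S,interpolation=cv2.INTER_CUBIC)
for z,col in((36,(0,0,255)),(45,(0,200,0))):
  for k in range(6):
    an=np.radians(17.3+60*k);c=m+52*np.array([np.cos(an),np.sin(an)])
    P=[[c[0]+10.5*np.cos(t),c[1]+10.5*np.sin(t),z] for t in np.linspace(0,6.28,40)]
    p=(proj('wrist',P)-[x0,y0]+.5)*S
    cv2.polylines(b,[p.astype(int).reshape(-1,1,2)],True,col,1)
# mouth line predicted for feeder angle 16.2
an=np.radians(16.2);u=np.array([np.cos(an),np.sin(an)])
p=(proj('wrist',[[*(m+r*u),12] for r in(40,66)])-[x0,y0]+.5)*S
cv2.line(b,tuple(int(v) for v in p[0]),tuple(int(v) for v in p[1]),(255,0,255),1)
cv2.imwrite('pics/ov.png',b)
```

```text
(no output)
```

View pics/ov.png

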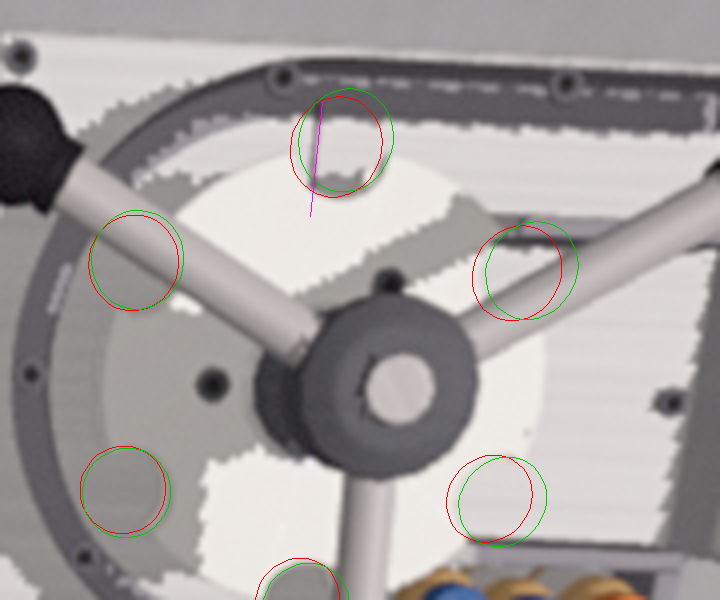

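The predicted pockets at a spoke angle of 17.3° overlay the image well, and the scribed line matches a feeder angle of 16.2°. That leaves the wheel about 1° off. I'll take one last side view before handing in.

Run:
```python
from h import *
a=snap('side','s10.png');cv2.imwrite('pics/s10d.png',cv2.resize(a[:,:,::-1][200:360,230:422],(720,600),interpolation=cv2.INTER_CUBIC))
print(robot.state()['qd'],robot.state()['tool_pos'])
```

```text
[ 2.06042039e-03  2.34459385e-03  8.74480659e-05 -7.89599965e-03
  2.00390392e-03  1.99255136e-03  3.37777170e-04] [ 406.78532284 -154.72053813  177.8438804 ]
```

View pics/s10d.png

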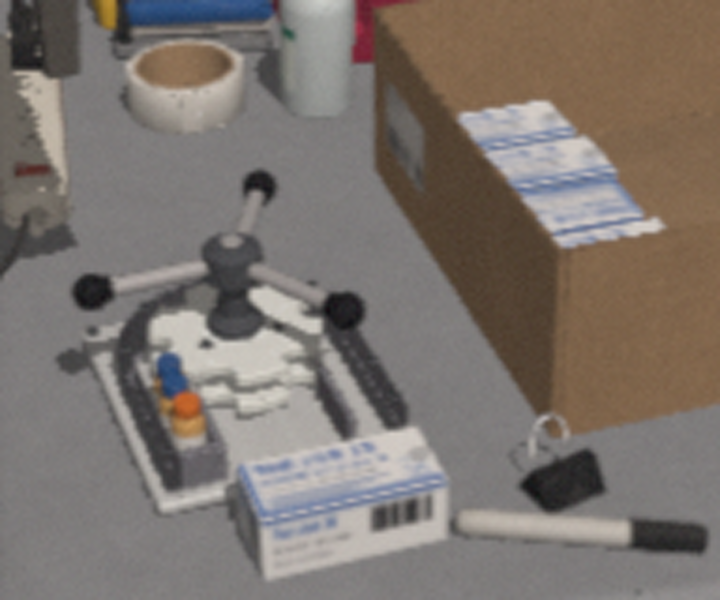

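All three vials stand upright in the lane, the robot is clear of everything and the other things have not moved.

```bash
python3 -c "
from rig import robot
print(robot.finish_job())"
```

```text
the job is handed in; nothing more can be done
None
```

I turned the hand wheel about 195° counter-clockwise by pushing one spoke with the shut fingertips, and both vials were carried out into the discharge lane. I then backed off, lifted clear and handed the job in at about 10.5 s.

**Last checks:**
- **Vials:** all three stand upright in the lane, at about −34, −53 and −74 mm in feeder y. They needed to be between −29 and −95 mm.
- **Wheel:** the spokes are at about 17.3° (modulo 60°) in both the wrist and top pictures, and the feeder is at about 16.2°. The pocket is therefore about 1° off the infeed mouth, against a limit of about 6°. I did not measure the wheel's speed directly.
- **Forces:** the readings I took after each move stayed under about 4 N.
- **Other things on the bench:** none of those visible in the last pictures had visibly moved. I did not measure their positions.

**What disagreed:**
- **Fingertip height:** the real fingertips sat about 17–20 mm higher than the reported tool height. On the first push they rode on top of the bar and turned the wheel about 20° by friction, in the right direction. I noticed this in the pictures, lifted off, went lower and pushed properly.
- **Infeed mouth:** in the last wrist picture the network put it at 13.4°, with a score of 0.6. The scribed line and the bed edges gave about 16°, and I went with those.

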